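# Lock a knife in the grinder's cam clamp and start the grinder

## Task

The knife stands loose in the open clamp of the grinding machine. Turn the clamp's knob clockwise until the roller drops into the notch of the cam and the sprung jaw closes on the blade, let go with the jaw still shut, and then start the grinder: push the flat start button fully down and release it. Do not start it while the blade is loose, leave the stop button alone, and do not disturb the other things on the bench.

Things in the scene. Friction and masses are not known exactly. Their poses are not given: they have to be found in the camera images.
- knob_grip (a point): On the knob's vertical axis, 90 mm above the bench, where to grip it. Black knob: round flange (40 mm, its top 68 mm above the bench) with an upright bar 56 mm long (frame x), 14 mm thick (y), its top at 100 mm: pinch it across its thickness. Nothing within 75 mm of the axis is higher than 60 mm. The bar is set on a round shaft: its direction says nothing of where the notch is.
- machine: Green grinding machine bolted to the bench; z up, x from the knob to the jaws. The knob's axis is at x = -95 mm, y = 0. The knob turns a 56 mm cam disc, hidden under a grit guard, with one notch in its rim. Clockwise seen from above, the notch's middle reaches the roller after 1.6 to 2.8 rad; stops lie 0.4 rad or more behind the start and 0.75 rad past the notch. A grinding head 225 mm tall is parked at y = 175 mm.
- roller_axis (a point): Axis of the brass roller (12 mm) on the jaw's drawbar, which a coil spring pushes against the cam's rim, 42 mm above the bench. On the plain rim the knob needs 0.1 N m and stays where left. At the notch's flank the roller drops and pulls the knob on clockwise (0.3 N m, reversed, for some 0.2 rad). Then the knob is slack for 0.35 rad; farther on the roller climbs out again (0.5 N m): turn back.
- jaw (a joint): Travel in m of the moving jaw (the far one of two steel jaws 110 mm long). 0 = open, 8 mm gap, roller on the cam's plain rim; 0.005 = shut on the 3 mm blade, pressed by the spring with about 12 N. It cannot shut before the roller is in the notch.
- knife: Cook's knife standing edge up between the jaws, leaning while the clamp is open: blade 165 x 42 x 3 mm, yellow handle 108 mm long. Origin at the heel end of the spine (the lower edge); y to the tip, z up along the blade's height.
- start_button_top (a point): Centre of the top of the start button, 72 mm above the bench: a flat black button 30 mm across in a steel collar, which stands 10 mm proud of the collar. It is one of two on an aluminium box (74 x 136 x 50 mm) screwed to the bench, to the left or the right of the machine's near end. Pushed straight down.
- start_button (a joint): Travel in m of the start button: 0 = up, 0.006 = fully down, which takes 5 N; it springs back.
- stop_button_top (a point): Centre of the top of the stop button, 86 mm above the bench, 68 mm from the start button on the same box: a black mushroom head 40 mm across, taller than the start button. Leave it alone.
- stop_button (a joint): Travel in m of the stop button: 0 = up, 0.006 = fully down.
- tin: Loose aluminium tin, 84 mm across, 85 mm tall, origin at the centre of its underside; beside the machine's near end, opposite the button box. Leave it alone.
- stone: Loose grey whetstone 180 x 60 x 32 mm, origin at the centre of its underside. Leave it alone.
- spare_knife: Loose knife with a dark wooden handle, lying flat on the bench, 275 mm long, origin on the bench at the heel of the blade, y to the tip. Leave it alone.
Things that resemble listed ones, but are neither listed nor needed, are in the scene too. What is shaped like the part that bears start_button_top but green or orange is not meant.

How it is judged:
On the way, in this order (a step that is already met when the one before it is completed fails the run):
1. the roller has dropped into the notch and the jaw holds the blade (value of joint jaw above 0.004 m and contact force between jaw and knife above 5 N), for 0.2 s.
2. the start button is pushed fully down (value of joint start_button above 0.005 m), for 0.05 s.
At the end, for the whole second after the job is handed in: The jaw is shut on the blade (travel over 4 mm, pressing it with over 5 N) with the blade upright within 0.08 rad and at rest, and the start button is up again (within 1 mm) after having been pushed down by over 5 mm with the jaw shut (all of step 1 and angle between knife's own z axis and vertical below 0.08 rad and value of joint start_button below 0.001 m and linear speed of knife below 0.02 m/s); the robot touches nothing.
It fails at once if the start button is pressed while the blade is loose (value of joint start_button above 0.003 m and value of joint jaw below 0.004 m).
It fails at once if the stop button is pressed (value of joint stop_button above 0.003 m).
It fails at once if the knife is knocked out of the clamp (distance of knife from where it was at the start of the episode above 0.03 m).
It fails at once if a bystander is moved (distance of any of tin, stone, spare_knife from where it was at the start of the episode above 0.02 m or angle between tin's own z axis and vertical above 0.3 rad).
It also fails if it takes over 72 s, if anything falls off the work surface, if the arm or the gripper's body presses on something with over 40 N, if the wrist force passes 120 N, or if a joint passes its speed limit or range.

## Robot

A 6-joint arm with a two-finger parallel gripper is mounted at the origin on the work surface. World frame = base frame: x ahead of the robot, y to its left, z up, the work surface at z = 0. Lengths are in m, angles in rad, forces in N, time in s.
With the tool pointing down it reaches from about 0.35 to 0.775 m from the base axis. Payload 7.3 kg.
Tool frame: the origin (TCP) lies at the very end of the fingers, on their centre line; the grasp point (between the pads) lies 19 mm behind it; z points along the fingers, y is the line along which they close (so a half turn about z gives the same grasp; the last joint's range is limited). The gripper opens to 92 mm and grips with 3 to 60 N. Pads are 19 mm wide; open, the fingers measure 130 mm over their backs; the gripper's body (75 mm by 190 mm) begins 47 mm behind the grasp point.
Start: joints at [-1.414, 0.342, 1.524, -0, 1.275, -0.146], TCP at [0.157, -0.501, 0.195] pointing down, gripper open.
Joint ranges: [-2.53, 2.53], [-0.77, 2.02], [0.04, 2.7], [-1, 4.14], [0.28, 2.66], [-3.11, 3.11]. Speed limits (rad/s): [2.57, 2.57, 3.14, 3.14, 3.14, 3.14].

## Interface

Orientations are given as [roll, pitch, yaw] about the fixed x, y, z axes, in that order (R = Rz(yaw) Ry(pitch) Rx(roll)).
In Python, from cell import observe, read_camera, get_calibration, hand_in, search_frame gives the robot as it stands.
- The arm moves only by the tool step_arm, never from a script. Its argument "commands" is a list of rows, each an object with "translation": the shift along the tool's x, y, z in mm, a list of three; "roll": the turn about the tool's z in rad. In form: [{"translation": [x, y, z], "roll": roll}, ...]. A call has 1 to 20 rows; each row shifts and turns the commanded pose from where the row before left it, along the tool's axes as they then stand; what a row does not reach is not made up. A row lasts 1/12 s, in which the tool goes at most 41.7 mm and 7.16 degrees, less where a joint would pass 70% of its speed; a pose out of reach is approached as far as the arm can. A call is refused whole if a number of a shift passes 41.7 or a number of a turn 0.125, either way. A call with a gripper value outside its range is refused whole. "fingers" is the opening, from 0 (shut) to 1 (fully open), set as the call begins (left out, the last holds). The fingers move at their own pace and stop on an object; "grip_force" is the grip in N (left out, the last holds). Time passes only in rows, so rows that do not move let the fingers close. It gives the time, the measured TCP pose, the force, the opening and the grip force at its end, in the units of the state.
- observe(): the state, without advancing time (a new reading comes with each control period).
- read_camera(name): name is "scene" or "top"; returns the picture (400x640x3 uint8, red, green, blue); there is no depth.
- get_calibration(name): a dict with "camera_matrix" (3x3 intrinsics, pixels), "world_from_camera" (4x4, takes a point from camera to world coordinates). Camera axes: x right, y up, looking along -z (the intrinsics and any distortion apply to the point x, -y, -z); pixel columns grow to the right and rows downward; lengths in m; the calibration is good to about 2 mm. A picture is of the moment at which its call begins. get_calibration takes no time and is no camera call.
- hand_in(): hands the job in; it is judged then, once.
Trained networks look in the newest picture that a camera, given by its name, has taken for a name from the list of things; names that differ only in an ending like _2 or _b are one class to them, and where a whole thing is asked for, a point or a joint stands for the part that bears it (a point fixed in the world has none). Each returns a list of dicts, best first, with "confidence" (0 to 1); they miss things now and then, are a little off and sometimes report something else, mostly with a low value. They report only what shows in the picture. A call takes as long as a camera call. They do not tell look-alikes from the thing itself.
- search_frame(camera, name): "at" ([x, y, z] in m, in world coordinates, good to about 4 mm: the middle of the surface that is visible of it).
The state is a dict: "time": time; "qpos": joint angles; "qvel": joint speeds; "joint_efforts": joint torques, N m; "tool_pos": TCP position; "tool_rot": TCP orientation; "contact_force": force on the tool from outside, world axes, zero at the start; "torque": the same for the moment, N m; "opening": finger opening in m; "grip_force": force on a finger pad.
Only numpy, scipy, OpenCV 4.12 (cv2) and the standard library are available. Lean on these libraries where they do the work, as an engineer would, in place of code of your own. Each camera call takes 0.05 s, during which the arm holds its last target. There are 200 camera calls.

## Working session

There is one attempt and no reset: what is moved stays moved. The work goes in short steps, Python scripts to look and compute and a tool call to move; the robot and the scene stay as the last step left them, time stands still between calls to the robot, and variables do not carry over. Pictures are saved under pics/ and viewed, at most 10 in all, crops included, and the job is handed in when it is done.

Besides the shell and the picture viewer there is one more tool, called after "Request:" as name(argument=value, ...) on one line, values as JSON. step_arm: Moves the arm, as the interface text tells. Its arguments: {"type":"object","properties":{"commands":{"type":"array"},"fingers":{"type":"number"},"grip_force":{"type":"number"}},"required":["commands"]}

```bash
mkdir -p pics
python3 - <<'E'
from cell import *
import cv2,numpy as np
s=observe();print(s['time'],s['tool_pos'],s['tool_rot'],s['opening'])
for c in("scene","top"):
    im=read_camera(c);cv2.imwrite(f'pics/{c}0.png',im[:,:,::-1])
    k=get_calibration(c);print(c,np.round(k['camera_matrix'],1).tolist(),np.round(k['world_from_camera'],3).tolist(),[x for x in k])
    for n in("knob_grip","start_button_top","stop_button_top","roller_axis","tin","machine","knife"):
        print(n,[(np.round(d['at'],3).tolist(),round(d['confidence'],2)) for d in search_frame(c,n)[:4]])
E
```

```text
0.0 [ 0.15649984 -0.50064788  0.19426325] [-3.14008475e+00 -2.12458574e-04  3.02819339e-01] 0.09165540430411638
scene [[374.3, 0.0, 315.4], [0.0, 374.3, 197.1], [0.0, 0.0, 1.0]] [[-0.303, -0.657, 0.69, 1.413], [0.953, -0.2, 0.227, 0.355], [-0.011, 0.726, 0.687, 1.07], [0.0, 0.0, 0.0, 1.0]] ['camera_matrix', 'world_from_camera']
knob_grip [([0.472, 0.033, 0.088], 0.56)]
start_button_top [([0.389, 0.318, 0.07], 0.49), ([0.265, 0.533, 0.065], 0.37)]
stop_button_top [([0.412, 0.254, 0.078], 0.59), ([0.357, -0.185, 0.084], 0.57), ([0.273, 0.467, 0.079], 0.42)]
roller_axis [([0.585, 0.048, 0.056], 0.71)]
tin [([0.415, -0.323, 0.053], 0.75)]
machine [([0.692, 0.09, 0.058], 0.86)]
knife [([0.576, -0.031, 0.072], 0.72)]
top [[452.6, 0.0, 321.9], [0.0, 452.6, 200.4], [0.0, 0.0, 1.0]] [[-0.012, 0.998, -0.059, 0.33], [-1.0, -0.012, -0.006, 0.008], [-0.007, 0.059, 0.998, 1.861], [0.0, 0.0, 0.0, 1.0]] ['camera_matrix', 'world_from_camera']
knob_grip [([0.465, 0.035, 0.097], 0.49)]
start_button_top [([0.179, 0.337, 0.072], 0.6), ([0.349, -0.117, 0.069], 0.58), ([0.381, 0.319, 0.074], 0.5)]
stop_button_top [([0.191, 0.271, 0.082], 0.65), ([0.4, 0.249, 0.082], 0.5), ([0.269, 0.468, 0.085], 0.45), ([0.584, 0.044, 0.062], 0.16)]
roller_axis [([0.585, 0.044, 0.061], 0.52)]
tin []
machine [([0.638, 0.062, 0.056], 0.87), ([0.381, 0.321, 0.074], 0.24)]
knife [([0.573, -0.05, 0.074], 0.64)]
```

View pics/scene0.png

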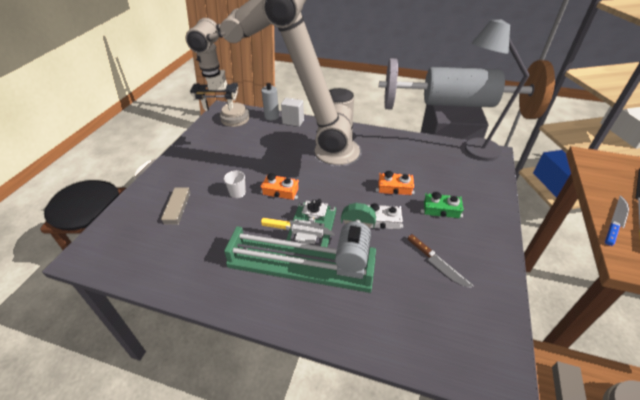

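View pics/top0.png

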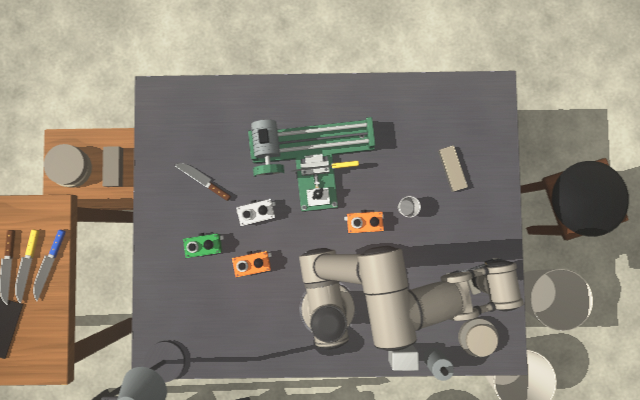

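The pictures show the aluminium box at top (255,212), the knob at about (318,193), orange and green look-alike boxes, and the tin at (408,206). Next I'll zoom in on the knob bar and the box.

Run:
```python
import cv2,numpy as np
a=cv2.imread('pics/top0.png')[145:220,230:345];b=cv2.imread('pics/scene0.png')[190:240,285:415]
f=lambda i,k:cv2.resize(i,None,fx=k,fy=k,interpolation=cv2.INTER_CUBIC)
A=f(a,5);B=f(b,4.4231)[:, :575];
cv2.imwrite('pics/z.png',np.vstack([A,B])[:600])
```

```text
(no output)
```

View pics/z.png

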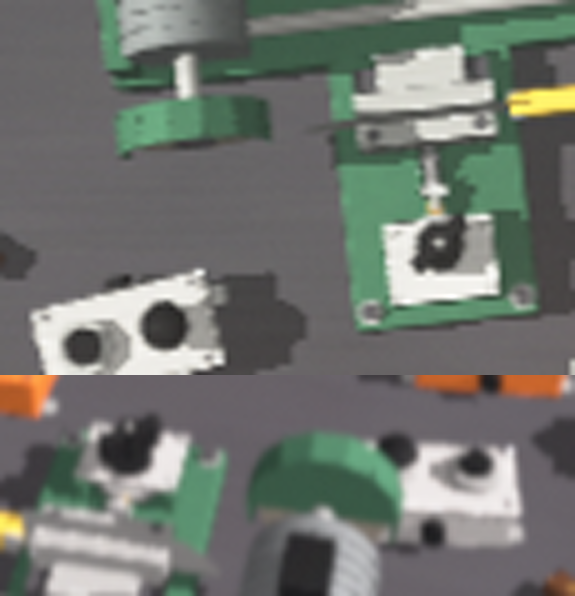

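The zoom shows the flat start button on the left of the aluminium box and the mushroom stop button on the right of it. The knob bar runs from upper right to lower left. I'll fit the knob pose with silhouettes in both views.

```bash
cat > h.py <<'E'
import cv2,numpy as np
from cell import *
from scipy.spatial.transform import Rotation as R
def proj(c,P):
    k=get_calibration(c);T=np.linalg.inv(k['world_from_camera']);p=np.atleast_2d(P)@T[:3,:3].T+T[:3,3]
    p=p*[1,-1,-1];q=p@np.array(k['camera_matrix']).T;return q[:,:2]/q[:,2:]
def rows(target,yaw,tr=.120,ts=30,s=None):
    """print rows to a tool-down pose (lengths mm, tool axes turning as they go)"""
    s=s or observe();p=np.array(s['tool_pos']);r=s['tool_rot'];y=r[2]
    d=np.array(target)-p;dy=-(yaw-y)      # roll about tool z = -yaw change
    n=int(max(np.ceil(abs(dy)/tr),np.ceil(np.linalg.norm(d)*1000/ts),1))
    print('from',np.round(p,4),np.round(r,3),'n',n)
    for i in range(n):
        a=y-dy*i/n;M=R.from_euler('xyz',[np.pi,0,a]).as_matrix()
        t=M.T@(d/n*1000);print('{"translation":[%.1f,%.1f,%.1f],"roll":%.3f},'%(*t,dy/n),end='')
    print()
E
python3 - <<'E'
from h import *
from scipy.optimize import differential_evolution as DE
K=8;obs={}
for c in('top','scene'):
    u,v=proj(c,[.468,.034,.085])[0].astype(int)
    im=cv2.imread(f'pics/{c}0.png')[v-18:v+18,u-18:u+18]
    m=(im.max(2)<75).astype(float);m=cv2.resize(m,None,fx=K,fy=K,interpolation=cv2.INTER_LINEAR)>.5
    obs[c]=(u-18,v-18,m)
th=np.linspace(0,2*np.pi,24);fl=np.array([[.02*np.cos(t),.02*np.sin(t),z] for t in th for z in(.060,.068)])
bar=np.array([[x,y,z] for x in(-.028,.028) for y in(-.007,.007) for z in(.066,.1)])
cal={c:get_calibration(c) for c in obs}
import h; h.get_calibration=lambda c:cal[c]
def iou(x,c):
    u,v,m=obs[c];r=np.zeros(m.shape,np.uint8);C,S=np.cos(x[2]),np.sin(x[2])
    for P in(fl,bar@np.array([[C,S,0],[-S,C,0],[0,0,1]])):
        q=(proj(c,P+[x[0],x[1],0])+.5-[u,v])*K
        cv2.fillConvexPoly(r,cv2.convexHull(q.astype(np.int32)),1)
    r=r>0;return (r&m).sum()/(r|m).sum()
for cs in(('top',),('scene',),('top','scene')):
    f=DE(lambda x:-sum(iou(x,c) for c in cs),[(.44,.5),(.01,.06),(-1.58,1.58)],seed=1,maxiter=60,popsize=12)
    print(cs,f.x.round(4),f.fun)
E
```

```text
('top',) [ 0.4625  0.035  -0.7659] -0.5758354755784062
('scene',) [ 0.4594  0.035  -0.401 ] -0.6382860322760155
('top', 'scene') [ 0.4627  0.0341 -0.6175] -1.1752458833949442
```

Run:
```python
from h import *
out=[]
bar=np.array([[x,y,z] for z in(.066,.1) for x,y in((-.028,-.007),(-.028,.007),(.028,.007),(.028,-.007))])
for c in('top','scene'):
    im0=cv2.imread(f'pics/{c}0.png')
    u,v=proj(c,[.466,.034,.085])[0].astype(int);K=12
    im=cv2.resize(im0[v-16:v+16,u-16:u+16],None,fx=K,fy=K,interpolation=cv2.INTER_CUBIC)
    row=[im]
    ov=im.copy()
    for (x,y,a),col in(((.466,.034,-.6),(0,0,255)),):
        C,S=np.cos(a),np.sin(a);P=bar@np.array([[C,S,0],[-S,C,0],[0,0,1]])+[x,y,0]
        q=((proj(c,P)+.5-[u-16,v-16])*K).astype(np.int32)
        cv2.polylines(ov,[q[4:]],True,col,1);cv2.polylines(ov,[q[:4]],True,(255,100,0),1)
    row.append(ov)
    out.append(np.hstack(row))
o=np.vstack(out);cv2.imwrite('pics/k.png',cv2.resize(o,(600,600)))
```

```text
(no output)
```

View pics/k.png

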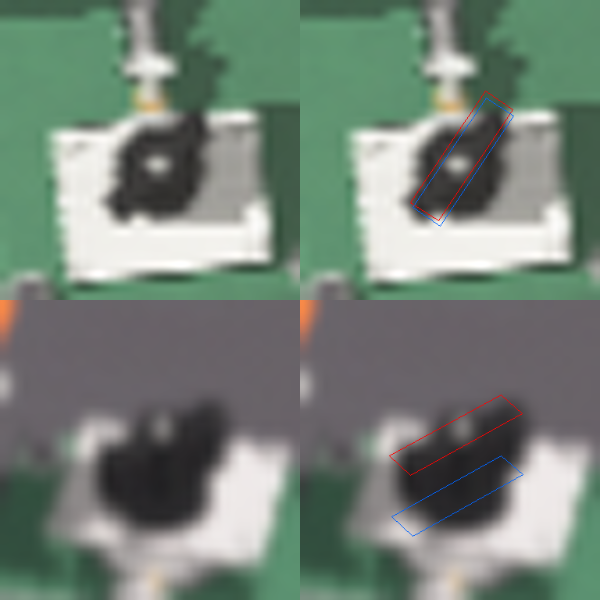

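The white dot at the bar's middle (top view) puts the knob axis at about (0.4645, 0.0355). The bar lies at about −0.72 rad.

Run:
```python
from h import *
rows([.4645,.0355,.16],2.42,tr=.108,ts=32)
```

```text
from [ 0.1566 -0.5011  0.195 ] [3.141 0.    0.303] n 20
{"translation":[22.7,-21.0,1.7],"roll":-0.106},{"translation":[24.8,-18.5,1.7],"roll":-0.106},{"translation":[26.6,-15.8,1.7],"roll":-0.106},{"translation":[28.1,-12.9,1.7],"roll":-0.106},{"translation":[29.3,-9.8,1.7],"roll":-0.106},{"translation":[30.2,-6.7,1.7],"roll":-0.106},{"translation":[30.7,-3.5,1.7],"roll":-0.106},{"translation":[30.9,-0.2,1.7],"roll":-0.106},{"translation":[30.8,3.1,1.7],"roll":-0.106},{"translation":[30.3,6.3,1.7],"roll":-0.106},{"translation":[29.4,9.5,1.7],"roll":-0.106},{"translation":[28.3,12.5,1.7],"roll":-0.106},{"translation":[26.8,15.5,1.7],"roll":-0.106},{"translation":[25.0,18.2,1.7],"roll":-0.106},{"translation":[22.9,20.7,1.7],"roll":-0.106},{"translation":[20.6,23.1,1.7],"roll":-0.106},{"translation":[18.1,25.1,1.7],"roll":-0.106},{"translation":[15.3,26.9,1.7],"roll":-0.106},{"translation":[12.4,28.3,1.7],"roll":-0.106},{"translation":[9.3,29.5,1.7],"roll":-0.106},
```

Request:
step_arm(commands=[{"translation": [23,-21,0],"roll": -0.106},{"translation": [25,-18.5,0],"roll": -0.106},{"translation": [26.5,-16,0],"roll": -0.106},{"translation": [28,-13,0],"roll": -0.106},{"translation": [29,-10,0],"roll": -0.106},{"translation": [30,-6.5,0],"roll": -0.106},{"translation": [30.5,-3.5,0],"roll": -0.106},{"translation": [31,0,0],"roll": -0.106},{"translation": [31,3,0],"roll": -0.106},{"translation": [30,6.5,0],"roll": -0.106},{"translation": [29.5,9.5,0],"roll": -0.106},{"translation": [28.5,12.5,0],"roll": -0.106},{"translation": [27,15.5,0],"roll": -0.106},{"translation": [25,18,0],"roll": -0.106},{"translation": [23,20.5,3],"roll": -0.106},{"translation": [20.5,23,4],"roll": -0.106},{"translation": [18,25,6],"roll": -0.106},{"translation": [15.5,27,7],"roll": -0.106},{"translation": [12.5,28.5,7],"roll": -0.106},{"translation": [9.5,29.5,7],"roll": -0.106}], fingers=1)

```text
time: 2.47
tool_pos: [0.4638, 0.0378, 0.1607]
tool_rot: [3.141, 0.001, 2.428]
contact_force: [0.6, -0.1, 0.9]
opening: 0.0919
grip_force: 0.0
```

Request:
step_arm(commands=[{"translation": [0,0,0],"roll": 0}])

```text
time: 2.55
tool_pos: [0.4645, 0.0402, 0.1597]
tool_rot: [3.141, -0.001, 2.432]
contact_force: [-1.8, -0.4, -0.2]
opening: 0.0916
grip_force: 0.0
```

Run:
```python
from h import *
rows([.4645,.0355,.077],2.42)
print(observe()['qpos'])
```

```text
from [0.4645 0.0402 0.1597] [ 3.141e+00 -1.000e-03  2.432e+00] n 3
{"translation":[-1.0,-1.2,27.6],"roll":0.004},{"translation":[-1.0,-1.2,27.6],"roll":0.004},{"translation":[-1.0,-1.2,27.6],"roll":0.004},
[-7.95316328e-02  2.69448035e-01  1.73351701e+00  1.67515829e-03
  1.13914699e+00 -9.41124166e-01]
```

Request:
step_arm(commands=[{"translation": [-1,-1.2,15],"roll": 0.004},{"translation": [-1,-1.2,15],"roll": 0.004},{"translation": [-1,-1.2,14],"roll": 0.004},{"translation": [0,0,14],"roll": 0},{"translation": [0,0,13],"roll": 0},{"translation": [0,0,12],"roll": 0},{"translation": [0,0,0],"roll": 0},{"translation": [0,0,0],"roll": 0}])

```text
time: 3.22
tool_pos: [0.4627, 0.0313, 0.0778]
tool_rot: [-3.141, -0.001, 2.41]
contact_force: [0.5, -0.2, 0.5]
opening: 0.0917
grip_force: 0.0
```

Request:
step_arm(commands=[{"translation": [0,0,0],"roll": 0},{"translation": [0,0,0],"roll": 0},{"translation": [0,0,0],"roll": 0},{"translation": [0,0,0],"roll": 0},{"translation": [0,0,0],"roll": 0},{"translation": [0,0,0],"roll": 0},{"translation": [0,0,0],"roll": 0},{"translation": [0,0,0],"roll": 0}], fingers=0.2, grip_force=15)

```text
time: 3.88
tool_pos: [0.463, 0.0316, 0.0779]
tool_rot: [-3.142, 0.0, 2.411]
contact_force: [0.1, -0.6, -1.0]
opening: 0.0427
grip_force: 0.0
```

Run:
```python
from h import *
s=observe();print({k:np.round(s[k],3).tolist() for k in('time','qpos','tool_pos','tool_rot','contact_force','torque','opening','grip_force')})
im=read_camera('scene');t=read_camera('top')
f=lambda i,w:cv2.resize(i,w,interpolation=cv2.INTER_CUBIC)[:,:,::-1]
cv2.imwrite('pics/g.png',np.vstack([f(im[170:250,280:400],(450,300)),f(t[150:230,260:380],(450,300))]))
```

```text
{'time': 3.883, 'qpos': [-0.097, 0.371, 1.849, -0.0, 0.921, -0.937], 'tool_pos': [0.463, 0.032, 0.078], 'tool_rot': [-3.142, 0.0, 2.411], 'contact_force': [0.098, -0.599, -1.044], 'torque': [-0.024, -0.158, -0.014], 'opening': 0.043, 'grip_force': 0.0}
```

View pics/g.png

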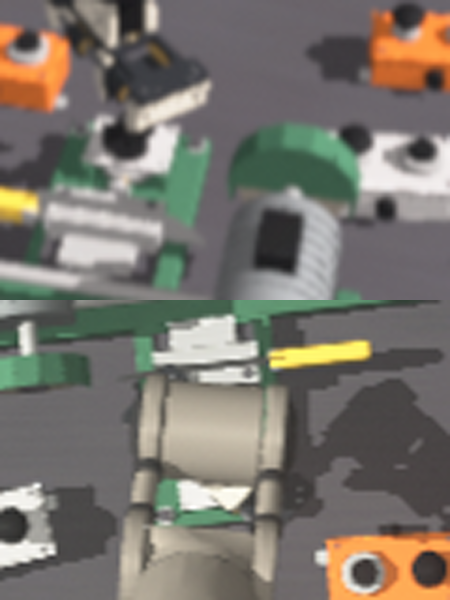

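Request:
step_arm(commands=[{"translation": [1.6,4,0],"roll": 0},{"translation": [0,0,0],"roll": 0},{"translation": [0,0,0],"roll": 0},{"translation": [0,0,0],"roll": 0},{"translation": [0,0,0],"roll": 0}])

```text
time: 4.4
tool_pos: [0.4645, 0.0356, 0.0779]
tool_rot: [-3.141, 0.0, 2.411]
contact_force: [-0.1, 0.2, 0.4]
opening: 0.0184
grip_force: 0.0
```

Request:
step_arm(commands=[{"translation": [0,0,0],"roll": 0},{"translation": [0,0,0],"roll": 0},{"translation": [0,0,0],"roll": 0},{"translation": [0,0,0],"roll": 0},{"translation": [0,0,0],"roll": 0},{"translation": [0,0,0],"roll": 0}], fingers=0, grip_force=10)

```text
time: 4.9
tool_pos: [0.4645, 0.0356, 0.0779]
tool_rot: [-3.142, 0.0, 2.411]
contact_force: [0.3, -0.4, -0.6]
opening: 0.0004
grip_force: 0.0
```

Run:
```python
from h import *
s=observe()
im=read_camera('scene')
p=np.array(s['tool_pos'])
q=proj('scene',[p,p+[0,0,.019],p+[0,0,.066],[.4645,.0355,.1],[.4645,.0355,.068]]);print(q.round(1).tolist())
o=(280,150);K=7;z=cv2.resize(im[150:235,280:390],None,fx=K,fy=K,interpolation=cv2.INTER_CUBIC)[:,:,::-1].copy()
for a,c in zip(q,[(0,0,255),(0,160,255),(0,255,255),(255,0,0),(255,0,255)]):cv2.circle(z,tuple(int(v) for v in (a+.5-o)*K),4,c,1)
cv2.imwrite('pics/g2.png',z)
for n in('knob_grip',):print([(np.round(d['at'],3),d['confidence']) for d in search_frame('scene',n)])
```

```text
[[313.8, 205.9], [313.7, 202.3], [313.5, 193.1], [313.7, 201.7], [313.8, 207.8]]
[(array([0.471, 0.03 , 0.082]), 0.69)]
```

View pics/g2.png

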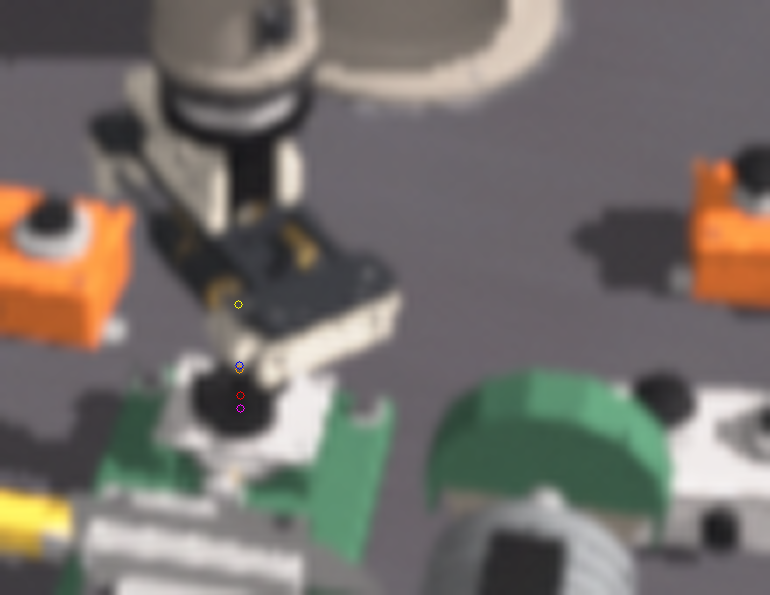

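The zoom shows the gripper closed on nothing at the knob, pixel (240,380) in the crop. I'll open the fingers so the tips show against the projected TCP.

Request:
step_arm(commands=[{"translation": [0,0,0],"roll": 0},{"translation": [0,0,0],"roll": 0},{"translation": [0,0,0],"roll": 0},{"translation": [0,0,0],"roll": 0},{"translation": [0,0,0],"roll": 0},{"translation": [0,0,0],"roll": 0},{"translation": [0,0,0],"roll": 0},{"translation": [0,0,0],"roll": 0},{"translation": [0,0,0],"roll": 0},{"translation": [0,0,0],"roll": 0},{"translation": [0,0,0],"roll": 0},{"translation": [0,0,0],"roll": 0},{"translation": [0,0,0],"roll": 0},{"translation": [0,0,0],"roll": 0}], fingers=1)

```text
time: 6.17
tool_pos: [0.4645, 0.0356, 0.0779]
tool_rot: [-3.142, 0.0, 2.411]
contact_force: [-0.7, 0.0, -1.0]
opening: 0.0886
grip_force: 0.0
```

Run:
```python
from h import *
s=observe();print(s['opening'],s['tool_pos'],s['tool_rot'],s['torque'])
im=read_camera('scene')
p=np.array(s['tool_pos']);M=R.from_euler('xyz',s['tool_rot']).as_matrix();w=s['opening']/2
o=(275,165);K=10;z=cv2.resize(im[165:220,275:350],None,fx=K,fy=K,interpolation=cv2.INTER_CUBIC)[:,:,::-1].copy()
for sg in(1,-1):
  for dx in(-.0095,.0095):
    q=proj('scene',[p+M@[dx,sg*w,0],p+M@[dx,sg*w,-.066]])
    a=[tuple(int(v) for v in (e+.5-o)*K) for e in q];cv2.line(z,a[0],a[1],(0,0,255) if sg>0 else (255,0,0),1)
cv2.imwrite('pics/g3.png',z)
```

```text
0.08859116861336484 [0.46452586 0.03561226 0.07789974] [-3.14156130e+00  9.42196422e-05  2.41077652e+00] [-0.01408938 -0.09281183 -0.01977333]
```

View pics/g3.png

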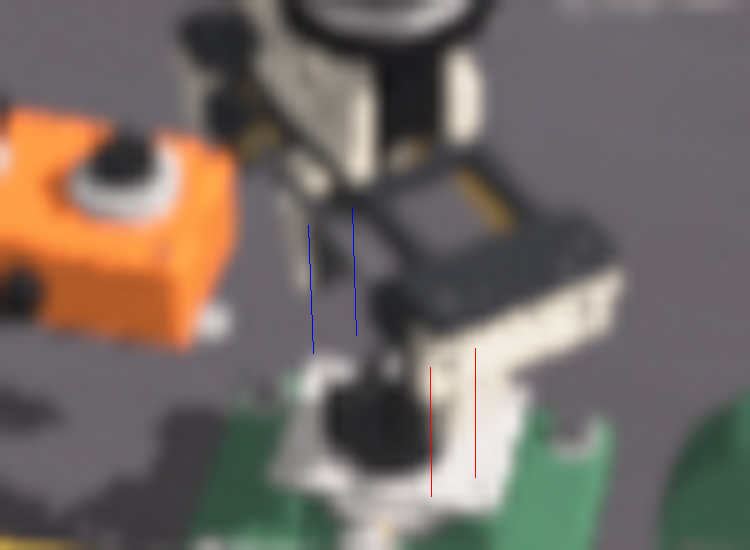

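Run:
```python
from h import *
im=read_camera('scene');a=cv2.imread('pics/scene0.png')[:,:,::-1]
t0=cv2.imread('pics/scene0.png')[:,:,::-1]
o=(300,185);K=14
f=lambda i:cv2.resize(i[185:220,300:335],None,fx=11,fy=11,interpolation=cv2.INTER_NEAREST)
d=np.clip(np.abs(im.astype(int)-a).max(2)*2,0,255).astype(np.uint8)
cv2.imwrite('pics/d.png',np.hstack([f(a)[:,:,::-1],cv2.cvtColor(f(d),cv2.COLOR_GRAY2BGR)]))
# start-pose check: where the TCP at the start should have been seen
print(proj('scene',[[.1566,-.5011,.195],[.1566,-.5011,.261]]),proj('top',[[.1566,-.5011,.195]]))
print(proj('scene',[.4645,.0356,.0779]))
for r in range(185,216):print(r,''.join('#' if v>60 else '.' for v in d[r,290:340]))
```

```text
[[219.61208363 115.6548778 ]
 [216.75350674 102.27554141]] [[465.09484301 272.92045773]]
[[313.80314817 205.93573392]]
185 .................#######.........#####............
186 ................###..####.........######..........
187 ................##....###.........##########......
188 ................##.....###.........##########.....
189 ................##......###......############.....
190 ................###......###...###############....
191 ................####.....################.##......
192 ................###......################....##...
193 .......................#################..#####...
194 ......................#######.########..#######...
195 ......................#######.#####...#########...
196 ......................###########..############...
197 ......................########...#############....
198 .......................###....################....
199 ........................##.#################......
200 ..........................################........
201 ..........................#############...........
202 ..........................###########.............
203 ..........................##########..............
204 ..........................######..................
205 ...........................#####..................
206 ...........................###....................
207 ............................#.#...................
208 ............................#.#...................
209 ..................................................
210 ..................................................
211 ..................................................
212 ..................................................
213 ..................................................
214 ..................................................
215 ..................................................
```

The change mask shows both fingertips ending about 6–7 px (roughly 30 mm) higher than the reported TCP projects to. That explains why the pinch went empty, above the bar. I'll go lower in steps and watch the force.

Request:
step_arm(commands=[{"translation": [0,0,5],"roll": 0},{"translation": [0,0,5],"roll": 0},{"translation": [0,0,5],"roll": 0},{"translation": [0,0,5],"roll": 0},{"translation": [0,0,5],"roll": 0},{"translation": [0,0,0],"roll": 0},{"translation": [0,0,0],"roll": 0},{"translation": [0,0,0],"roll": 0}])

```text
time: 6.93
tool_pos: [0.4646, 0.0356, 0.0529]
tool_rot: [-3.142, 0.0, 2.411]
contact_force: [-0.3, -0.9, -0.7]
opening: 0.0919
grip_force: 0.0
```

Request:
step_arm(commands=[{"translation": [0,0,0],"roll": 0},{"translation": [0,0,0],"roll": 0},{"translation": [0,0,0],"roll": 0},{"translation": [0,0,0],"roll": 0},{"translation": [0,0,0],"roll": 0},{"translation": [0,0,0],"roll": 0},{"translation": [0,0,0],"roll": 0},{"translation": [0,0,0],"roll": 0},{"translation": [0,0,0],"roll": 0},{"translation": [0,0,0],"roll": 0},{"translation": [0,0,0],"roll": 0},{"translation": [0,0,0],"roll": 0},{"translation": [0,0,0],"roll": 0},{"translation": [0,0,0],"roll": 0},{"translation": [0,0,0],"roll": 0},{"translation": [0,0,0],"roll": 0}], fingers=0.05, grip_force=6)

```text
time: 8.27
tool_pos: [0.463, 0.0341, 0.0528]
tool_rot: [-3.138, -0.001, 2.411]
contact_force: [-5.2, -8.2, 3.6]
opening: 0.0147
grip_force: 5.9
```

The grip is confirmed: 14.7 mm, the bar's thickness. The reaction shows the bar about 2–3 mm toward −y of the tool. I'll loosen, re-centre, go a little deeper and grip harder.

Request:
step_arm(commands=[{"translation": [0,0,0],"roll": 0},{"translation": [0,0,0],"roll": 0},{"translation": [0,0,0],"roll": 0},{"translation": [0,-2.5,0],"roll": 0},{"translation": [0,0,3],"roll": 0},{"translation": [0,0,3],"roll": 0},{"translation": [0,0,0],"roll": 0},{"translation": [0,0,0],"roll": 0}], fingers=0.3)

```text
time: 8.93
tool_pos: [0.4627, 0.0338, 0.0466]
tool_rot: [-3.141, -0.0, 2.411]
contact_force: [0.2, -0.3, -0.1]
opening: 0.0274
grip_force: 0.0
```

Request:
step_arm(commands=[{"translation": [0,0,0],"roll": 0},{"translation": [0,0,0],"roll": 0},{"translation": [0,0,0],"roll": 0},{"translation": [0,0,0],"roll": 0},{"translation": [0,0,0],"roll": 0},{"translation": [0,0,0],"roll": 0}], fingers=0.05, grip_force=20)

```text
time: 9.43
tool_pos: [0.4629, 0.0338, 0.047]
tool_rot: [3.141, 0.0, 2.411]
contact_force: [-0.4, 1.4, 0.7]
opening: 0.0141
grip_force: 19.6
```

Run:
```python
from h import *
s=observe();print({k:np.round(s[k],3).tolist() for k in('time','qpos','tool_pos','tool_rot','contact_force','torque','opening','grip_force')})
```

```text
{'time': 9.433, 'qpos': [-0.092, 0.42, 1.883, -0.0, 0.839, -0.932], 'tool_pos': [0.463, 0.034, 0.047], 'tool_rot': [3.141, 0.0, 2.411], 'contact_force': [-0.38, 1.381, 0.74], 'torque': [0.075, -0.081, -0.004], 'opening': 0.014, 'grip_force': 19.634}
```

Request:
step_arm(commands=[{"translation": [0,0,0],"roll": 0.05},{"translation": [0,0,0],"roll": 0.05},{"translation": [0,0,0],"roll": 0.05},{"translation": [0,0,0],"roll": 0.05},{"translation": [0,0,0],"roll": 0.05},{"translation": [0,0,0],"roll": 0.05}])

```text
time: 9.93
tool_pos: [0.4626, 0.0335, 0.0469]
tool_rot: [-3.141, 0.0, 2.109]
contact_force: [-1.2, -1.2, 0.9]
opening: 0.0141
grip_force: 20.0
```

```bash
cat > s.py <<'E'
from h import *
s=observe();print({k:np.round(s[k],3).tolist() for k in('time','qpos','tool_pos','tool_rot','contact_force','torque','opening','grip_force')})
E
python3 s.py
```

```text
{'time': 9.933, 'qpos': [-0.093, 0.42, 1.883, -0.001, 0.839, -0.63], 'tool_pos': [0.463, 0.034, 0.047], 'tool_rot': [-3.141, 0.0, 2.109], 'contact_force': [-1.235, -1.224, 0.946], 'torque': [-0.238, 0.053, 0.103], 'opening': 0.014, 'grip_force': 19.965}
```

The torque reads 0.10 N m, as expected on the plain rim. I'll continue turning.

Request:
step_arm(commands=[{"translation": [0,0,0],"roll": 0.06},{"translation": [0,0,0],"roll": 0.06},{"translation": [0,0,0],"roll": 0.06},{"translation": [0,0,0],"roll": 0.06},{"translation": [0,0,0],"roll": 0.06},{"translation": [0,0,0],"roll": 0.06},{"translation": [0,0,0],"roll": 0.06},{"translation": [0,0,0],"roll": 0.06},{"translation": [0,0,0],"roll": 0.06},{"translation": [0,0,0],"roll": 0.06},{"translation": [0,0,0],"roll": 0.06},{"translation": [0,0,0],"roll": 0.06},{"translation": [0,0,0],"roll": 0.06},{"translation": [0,0,0],"roll": 0.06},{"translation": [0,0,0],"roll": 0.06}])

```text
time: 11.18
tool_pos: [0.4615, 0.0334, 0.0469]
tool_rot: [-3.139, 0.002, 1.209]
contact_force: [-5.1, -2.0, 5.3]
opening: 0.0137
grip_force: 20.0
```

```bash
python3 s.py
```

```text
{'time': 11.183, 'qpos': [-0.093, 0.419, 1.884, -0.001, 0.841, 0.27], 'tool_pos': [0.461, 0.033, 0.047], 'tool_rot': [-3.139, 0.002, 1.209], 'contact_force': [-5.136, -2.041, 5.255], 'torque': [-0.387, 0.759, 0.145], 'opening': 0.014, 'grip_force': 19.967}
```

Request:
step_arm(commands=[{"translation": [-0.7,-1.1,0],"roll": 0},{"translation": [0,0,0],"roll": 0.05},{"translation": [0,0,0],"roll": 0.05},{"translation": [0,0,0],"roll": 0.05},{"translation": [0,0,0],"roll": 0}])

```text
time: 11.6
tool_pos: [0.4612, 0.0335, 0.0469]
tool_rot: [-3.141, 0.0, 1.061]
contact_force: [-2.4, -0.2, 2.0]
opening: 0.0143
grip_force: 19.9
```

```bash
python3 s.py
```

```text
{'time': 11.6, 'qpos': [-0.093, 0.418, 1.886, -0.0, 0.838, 0.417], 'tool_pos': [0.461, 0.033, 0.047], 'tool_rot': [-3.141, 0.0, 1.061], 'contact_force': [-2.387, -0.206, 1.955], 'torque': [-0.053, 0.333, -0.086], 'opening': 0.014, 'grip_force': 19.937}
```

Request:
step_arm(commands=[{"translation": [0,0,0],"roll": 0.05},{"translation": [0,0,0],"roll": 0.05},{"translation": [0,0,0],"roll": 0}])

```text
time: 11.85
tool_pos: [0.4611, 0.0336, 0.0469]
tool_rot: [-3.141, 0.0, 0.961]
contact_force: [-2.9, 0.6, 3.4]
opening: 0.0138
grip_force: 20.0
```

```bash
python3 s.py
```

```text
{'time': 11.85, 'qpos': [-0.093, 0.418, 1.887, 0.0, 0.838, 0.516], 'tool_pos': [0.461, 0.034, 0.047], 'tool_rot': [-3.141, 0.0, 0.961], 'contact_force': [-2.863, 0.63, 3.432], 'torque': [-0.068, 0.453, -0.24], 'opening': 0.014, 'grip_force': 20.0}
```

Request:
step_arm(commands=[{"translation": [0,0,0],"roll": 0.05},{"translation": [0,0,0],"roll": 0.05},{"translation": [0,0,0],"roll": 0}])

```text
time: 12.1
tool_pos: [0.461, 0.0336, 0.0469]
tool_rot: [-3.141, 0.0, 0.862]
contact_force: [-3.2, 0.6, 4.2]
opening: 0.0136
grip_force: 20.0
```

```bash
python3 s.py
```

```text
{'time': 12.1, 'qpos': [-0.093, 0.418, 1.887, 0.0, 0.838, 0.615], 'tool_pos': [0.461, 0.034, 0.047], 'tool_rot': [-3.141, 0.0, 0.862], 'contact_force': [-3.18, 0.637, 4.16], 'torque': [0.139, 0.591, -0.14], 'opening': 0.014, 'grip_force': 19.958}
```

The torque has reversed, so the roller is dropping into the notch. I'll keep turning in small steps to the slack zone.

Request:
step_arm(commands=[{"translation": [0,0,0],"roll": 0.05},{"translation": [0,0,0],"roll": 0.04},{"translation": [0,0,0],"roll": 0},{"translation": [0,0,0],"roll": 0}])

```text
time: 12.43
tool_pos: [0.461, 0.0337, 0.0469]
tool_rot: [-3.141, 0.001, 0.775]
contact_force: [-5.1, 1.8, 5.2]
opening: 0.0142
grip_force: 19.9
```

```bash
python3 s.py
```

```text
{'time': 12.433, 'qpos': [-0.093, 0.418, 1.887, 0.0, 0.838, 0.703], 'tool_pos': [0.461, 0.034, 0.047], 'tool_rot': [-3.141, 0.001, 0.775], 'contact_force': [-5.106, 1.848, 5.171], 'torque': [0.327, 0.799, -0.0], 'opening': 0.014, 'grip_force': 19.938}
```

Request:
step_arm(commands=[{"translation": [0,0,0],"roll": 0.05},{"translation": [0,0,0],"roll": 0.03},{"translation": [0,0,0],"roll": 0},{"translation": [0,0,0],"roll": 0}])

```text
time: 12.77
tool_pos: [0.4609, 0.0338, 0.0469]
tool_rot: [-3.141, 0.001, 0.694]
contact_force: [-4.7, 2.6, 4.7]
opening: 0.0138
grip_force: 19.9
```

```bash
python3 s.py
```

```text
{'time': 12.767, 'qpos': [-0.093, 0.418, 1.887, 0.0, 0.838, 0.783], 'tool_pos': [0.461, 0.034, 0.047], 'tool_rot': [-3.141, 0.001, 0.694], 'contact_force': [-4.664, 2.617, 4.671], 'torque': [0.375, 0.84, -0.042], 'opening': 0.014, 'grip_force': 19.938}
```

The torque is near zero, so the knob is slack near mid-notch. I'll release gently, rise and look.

Request:
step_arm(commands=[{"translation": [-1,-0.5,0],"roll": 0.03},{"translation": [0,0,0],"roll": 0},{"translation": [0,0,0],"roll": 0}])

```text
time: 13.02
tool_pos: [0.4608, 0.0337, 0.0469]
tool_rot: [-3.142, -0.001, 0.663]
contact_force: [-1.3, 6.0, 1.9]
opening: 0.0141
grip_force: 19.9
```

Request:
step_arm(commands=[{"translation": [0,0,0],"roll": 0},{"translation": [0,0,0],"roll": 0},{"translation": [0,0,0],"roll": 0},{"translation": [0,0,0],"roll": 0},{"translation": [0,0,0],"roll": 0},{"translation": [0,0,0],"roll": 0},{"translation": [0,0,-10],"roll": 0},{"translation": [0,0,-15],"roll": 0},{"translation": [0,0,-25],"roll": 0},{"translation": [0,0,-30],"roll": 0},{"translation": [0,0,-30],"roll": 0},{"translation": [0,0,0],"roll": 0},{"translation": [0,0,0],"roll": 0}], fingers=0.5)

```text
time: 14.1
tool_pos: [0.4615, 0.0331, 0.1583]
tool_rot: [3.139, -0.003, 0.661]
contact_force: [0.7, -0.3, -0.5]
opening: 0.0458
grip_force: 0.0
```

```bash
python3 s.py
python3 - <<'E'
from h import *
a=cv2.imread('pics/scene0.png')[:,:,::-1];im=read_camera('scene')
f=lambda i:cv2.resize(i[192:245,285:345],None,fx=6.5,fy=6.5,interpolation=cv2.INTER_CUBIC)[:,:,::-1]
cv2.imwrite('pics/j.png',np.hstack([f(a),f(im)]))
for c in('scene','top'):
  if c=='top':read_camera(c)
  for n in('knob_grip','start_button_top','stop_button_top'):print(c,n,[(np.round(d['at'],3).tolist(),round(d['confidence'],2)) for d in search_frame(c,n)])
E
```

```text
{'time': 14.1, 'qpos': [-0.094, 0.262, 1.748, -0.0, 1.127, 0.816], 'tool_pos': [0.462, 0.033, 0.158], 'tool_rot': [3.139, -0.003, 0.661], 'contact_force': [0.682, -0.257, -0.474], 'torque': [-0.031, -0.046, -0.052], 'opening': 0.046, 'grip_force': 0.0}
scene knob_grip []
scene start_button_top [([0.264, 0.539, 0.068], 0.57)]
scene stop_button_top [([0.407, 0.26, 0.083], 0.64), ([0.358, -0.187, 0.082], 0.64), ([0.203, 0.274, 0.083], 0.49), ([0.276, 0.469, 0.075], 0.43)]
top knob_grip []
top start_button_top [([0.181, 0.337, 0.07], 0.46), ([0.26, 0.537, 0.069], 0.39), ([0.574, -0.068, 0.076], 0.17)]
top stop_button_top [([0.4, 0.253, 0.081], 0.65), ([0.268, 0.467, 0.087], 0.5)]
```

View pics/j.png

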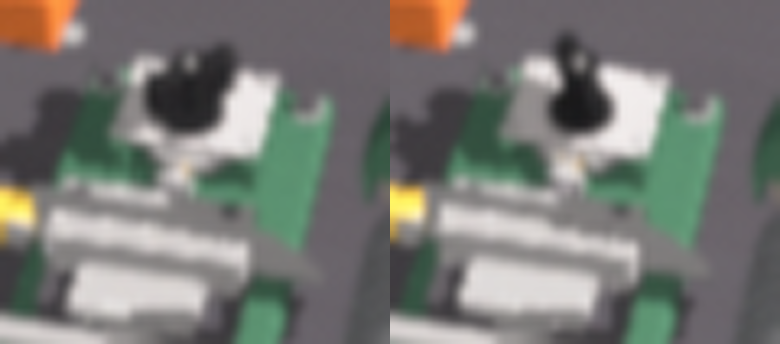

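The picture (right) shows the bar turned, the roller pulled in toward the cam and the jaws closed on the upright blade. The network's start and stop readings agree with the 68 mm spacing: start ≈ (0.385, 0.3185), stop ≈ (0.405, 0.254). Next comes the transfer with the fingers closing.

Run:
```python
from h import *
s=observe()
rows([.39,.10,.165],1.10,tr=.09,ts=20,s=s)
rows([.385,.3185,.165],1.87,tr=.09,ts=22,s={'tool_pos':[.39,.10,.165],'tool_rot':[np.pi,0,1.10]})
```

```text
from [0.4601 0.0333 0.1562] [-3.141e+00  1.000e-03  6.610e-01] n 5
{"translation":[-2.9,-19.1,-1.8],"roll":-0.088},{"translation":[-1.2,-19.3,-1.8],"roll":-0.088},{"translation":[0.5,-19.3,-1.8],"roll":-0.088},{"translation":[2.2,-19.2,-1.8],"roll":-0.088},{"translation":[3.9,-19.0,-1.8],"roll":-0.088},
from [0.39  0.1   0.165] [3.142 0.    1.1  ] n 10
{"translation":[19.2,-10.4,-0.0],"roll":-0.077},{"translation":[20.0,-8.8,-0.0],"roll":-0.077},{"translation":[20.6,-7.3,-0.0],"roll":-0.077},{"translation":[21.1,-5.7,-0.0],"roll":-0.077},{"translation":[21.5,-4.0,-0.0],"roll":-0.077},{"translation":[21.7,-2.4,-0.0],"roll":-0.077},{"translation":[21.8,-0.7,-0.0],"roll":-0.077},{"translation":[21.8,1.0,0.0],"roll":-0.077},{"translation":[21.7,2.7,0.0],"roll":-0.077},{"translation":[21.4,4.3,0.0],"roll":-0.077},
```

Request:
step_arm(commands=[{"translation": [-3,-19,-2],"roll": -0.088},{"translation": [-1,-19.5,-2],"roll": -0.088},{"translation": [0.5,-19.5,-2],"roll": -0.088},{"translation": [2,-19,-2],"roll": -0.088},{"translation": [4,-19,-1],"roll": -0.088},{"translation": [19,-10.5,0],"roll": -0.077},{"translation": [20,-9,0],"roll": -0.077},{"translation": [20.5,-7.5,0],"roll": -0.077},{"translation": [21,-5.5,0],"roll": -0.077},{"translation": [21.5,-4,0],"roll": -0.077},{"translation": [21.5,-2.5,0],"roll": -0.077},{"translation": [22,-0.5,0],"roll": -0.077},{"translation": [22,1,0],"roll": -0.077},{"translation": [21.5,2.5,0],"roll": -0.077},{"translation": [21.5,4.5,0],"roll": -0.077},{"translation": [0,0,0],"roll": 0},{"translation": [0,0,0],"roll": 0},{"translation": [0,0,0],"roll": 0},{"translation": [0,0,0],"roll": 0}], fingers=0)

```text
time: 16.08
tool_pos: [0.3847, 0.3173, 0.1657]
tool_rot: [-3.141, 0.001, 1.869]
contact_force: [0.2, 0.1, -0.8]
opening: 0.0007
grip_force: 0.0
```

Run:
```python
from h import *
rows([.385,.3185,.10],1.87)
im=read_camera('scene')
s=observe();p=np.array(s['tool_pos']);p0=p+[0,0,.033]
b=np.array([.385,.3185,.072])
q=proj('scene',[p,p0,b,[.405,.254,.086]]);print(q.round(1).tolist())
o=(345,165);K=8;z=cv2.resize(im[165:235,345:435],None,fx=K,fy=K,interpolation=cv2.INTER_CUBIC)[:,:,::-1].copy()
for a,c in zip(q,[(0,0,255),(0,255,255),(255,0,0),(255,0,255)]):cv2.circle(z,tuple(int(v) for v in (a+.5-o)*K),4,c,1)
cv2.imwrite('pics/b.png',z)
```

```text
from [0.3847 0.3173 0.1657] [-3.141e+00  1.000e-03  1.869e+00] n 3
{"translation":[0.4,0.2,21.9],"roll":-0.000},{"translation":[0.4,0.2,21.9],"roll":-0.000},{"translation":[0.4,0.2,21.9],"roll":-0.000},
[[395.2, 189.7], [396.5, 182.7], [392.2, 208.3], [374.5, 205.7]]
```

View pics/b.png

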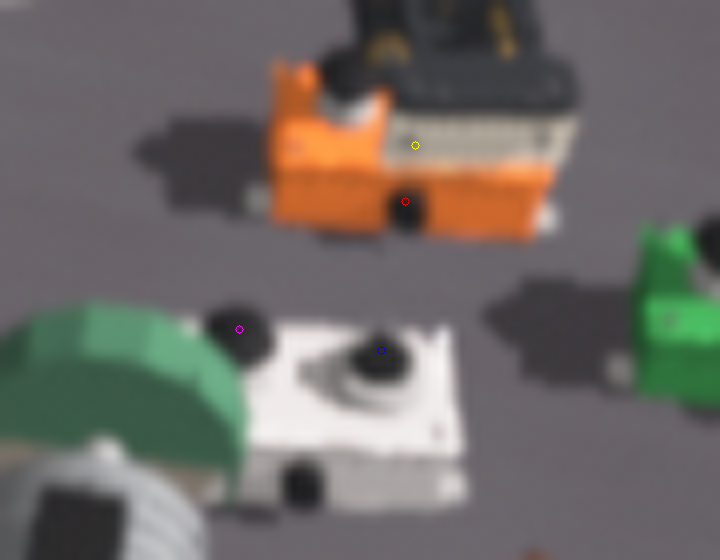

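The picture shows the start button's cap at crop (382,355), right at my estimate (blue), and the gripper above it. I'll descend in guarded steps.

Request:
step_arm(commands=[{"translation": [1.2,0,15],"roll": 0},{"translation": [0,0,15],"roll": 0},{"translation": [0,0,15],"roll": 0},{"translation": [0,0,15],"roll": 0},{"translation": [0,0,15],"roll": 0},{"translation": [0,0,10],"roll": 0},{"translation": [0,0,5],"roll": 0},{"translation": [0,0,3],"roll": 0},{"translation": [0,0,0],"roll": 0},{"translation": [0,0,0],"roll": 0}])

```text
time: 16.97
tool_pos: [0.3849, 0.3193, 0.0734]
tool_rot: [3.141, -0.0, 1.87]
contact_force: [0.3, 1.0, 0.4]
opening: 0.0008
grip_force: 0.0
```

Request:
step_arm(commands=[{"translation": [0,0,4],"roll": 0},{"translation": [0,0,4],"roll": 0},{"translation": [0,0,4],"roll": 0},{"translation": [0,0,4],"roll": 0},{"translation": [0,0,4],"roll": 0},{"translation": [0,0,0],"roll": 0}])

```text
time: 17.47
tool_pos: [0.3839, 0.319, 0.0519]
tool_rot: [-3.14, 0.001, 1.871]
contact_force: [-0.2, 0.4, -0.2]
opening: 0.0009
grip_force: 0.0
```

Request:
step_arm(commands=[{"translation": [0,0,3],"roll": 0},{"translation": [0,0,3],"roll": 0},{"translation": [0,0,0],"roll": 0}])

```text
time: 17.72
tool_pos: [0.3842, 0.3191, 0.0463]
tool_rot: [-3.141, 0.0, 1.871]
contact_force: [-1.1, -0.3, 0.6]
opening: 0.0003
grip_force: 0.0
```

Request:
step_arm(commands=[{"translation": [0,0,2],"roll": 0},{"translation": [0,0,2],"roll": 0},{"translation": [0,0,0],"roll": 0}])

```text
time: 17.97
tool_pos: [0.3842, 0.3192, 0.0425]
tool_rot: [-3.141, 0.0, 1.871]
contact_force: [0.4, -0.4, 0.2]
opening: 0.0007
grip_force: 0.0
```

Request:
step_arm(commands=[{"translation": [0,0,2],"roll": 0},{"translation": [0,0,2],"roll": 0},{"translation": [0,0,0],"roll": 0}])

```text
time: 18.22
tool_pos: [0.3846, 0.3194, 0.0388]
tool_rot: [3.141, -0.0, 1.871]
contact_force: [0.1, 0.8, 2.4]
opening: 0.0007
grip_force: 1.1
```

Request:
step_arm(commands=[{"translation": [0,0,2],"roll": 0},{"translation": [0,0,0],"roll": 0},{"translation": [0,0,0],"roll": 0}])

```text
time: 18.47
tool_pos: [0.3846, 0.3194, 0.0371]
tool_rot: [3.141, -0.0, 1.871]
contact_force: [-0.4, 0.5, 3.2]
opening: 0.0003
grip_force: 1.6
```

Request:
step_arm(commands=[{"translation": [0,0,2],"roll": 0},{"translation": [0,0,0],"roll": 0},{"translation": [0,0,0],"roll": 0}])

```text
time: 18.72
tool_pos: [0.3846, 0.3194, 0.035]
tool_rot: [3.141, -0.0, 1.871]
contact_force: [-0.2, 0.5, 4.3]
opening: 0.0004
grip_force: 2.2
```

Request:
step_arm(commands=[{"translation": [0,0,1.5],"roll": 0},{"translation": [0,0,0],"roll": 0},{"translation": [0,0,0],"roll": 0}])

```text
time: 18.97
tool_pos: [0.3847, 0.3195, 0.0343]
tool_rot: [3.141, -0.0, 1.871]
contact_force: [-1.9, -1.5, 11.2]
opening: -0.0001
grip_force: 6.1
```

Request:
step_arm(commands=[{"translation": [0,0,1],"roll": 0},{"translation": [0,0,0],"roll": 0},{"translation": [0,0,0],"roll": 0}])

```text
time: 19.22
tool_pos: [0.3847, 0.3195, 0.0341]
tool_rot: [3.14, -0.0, 1.871]
contact_force: [-4.1, -3.3, 20.0]
opening: 0.0006
grip_force: 10.2
```

The button is on its stop: force jumped from 5 N to 20 N. Now I'll release and back away.

Request:
step_arm(commands=[{"translation": [0,0,-5],"roll": 0},{"translation": [0,0,-10],"roll": 0},{"translation": [0,0,-20],"roll": 0},{"translation": [0,0,-30],"roll": 0},{"translation": [0,0,-30],"roll": 0},{"translation": [0,0,-30],"roll": 0},{"translation": [0,0,0],"roll": 0},{"translation": [0,0,0],"roll": 0},{"translation": [0,0,0],"roll": 0},{"translation": [0,0,0],"roll": 0}])

```text
time: 20.05
tool_pos: [0.3835, 0.3188, 0.156]
tool_rot: [-3.139, 0.001, 1.871]
contact_force: [0.0, -0.4, -0.4]
opening: 0.0004
grip_force: 0.0
```

Run:
```python
from h import *
a=cv2.imread('pics/scene0.png')[:,:,::-1];im=read_camera('scene')
f=lambda i:cv2.resize(i[192:245,285:415],None,fx=5.5,fy=5.5,interpolation=cv2.INTER_CUBIC)[:,:,::-1]
cv2.imwrite('pics/end.png',np.vstack([f(a),f(im)]))
print(observe()['contact_force'])
```

```text
[ 0.44579325 -1.03343657  0.9292154 ]
```

View pics/end.png

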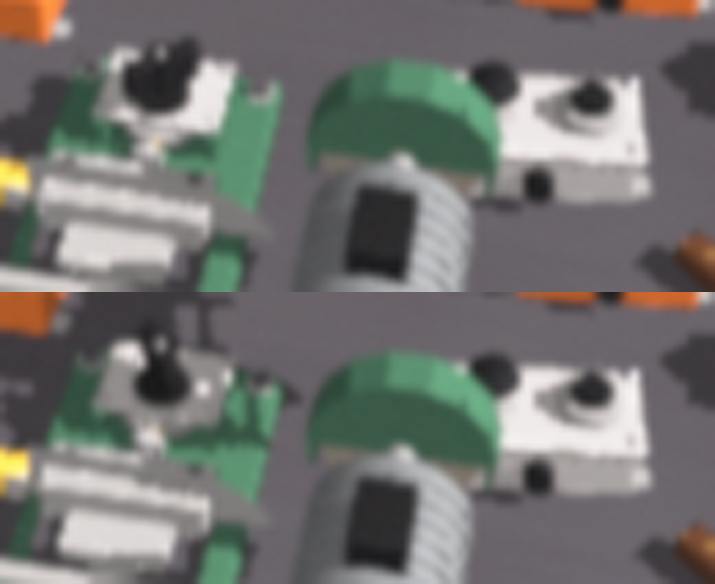

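The before and after views show the jaw closed on the blade, with the roller still drawn in at crop (150,435). The start button is up again at (592,390), and nothing else has moved.

```bash
python3 -c "
from cell import *
print(hand_in())"
```

```text
the job is handed in; nothing more can be done
None
```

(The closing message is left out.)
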